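# Move four books to the new desk rack in the same order

### The job

Move the four brown books from the wire desk rack into the empty wooden rack, one to a stall, keeping them in the order they stand in now, left to right. Set each one down gently on the rack's floor, well inside its stall and square to the rack, and leave them all standing upright on their own.

Things in the scene. Friction and masses are not known exactly. Their poses are not given: they have to be found in the camera images.
- book_tall: Rigid brown hardback book, tall and slim, five raised bands on the spine: 152 mm high, 32 mm thick, 112 mm deep, about 400 g. Starts upright in one section of the wire rack. Origin: centre of its underside; z up its height, y across its thickness (the way to pinch it), x from spine (-x, towards the robot) to fore edge.
- book_thick: Rigid brown hardback book, short and thick, two raised bands on the spine: 134 mm high, 46 mm thick, 96 mm deep, about 430 g. Starts upright in one section of the wire rack. Origin: centre of its underside; z up its height, y across its thickness (the way to pinch it), x from spine (-x, towards the robot) to fore edge.
- book_broad: Rigid brown hardback book, middling height and the deepest from spine to fore edge, four raised bands: 145 mm high, 38 mm thick, 130 mm deep, about 490 g. Starts upright in one section of the wire rack. Origin: centre of its underside; z up its height, y across its thickness (the way to pinch it), x from spine (-x, towards the robot) to fore edge.
- book_small: Rigid brown hardback book, the smallest, short and slim, plain smooth spine: 130 mm high, 32 mm thick, 88 mm deep, about 270 g. Starts upright in one section of the wire rack. Origin: centre of its underside; z up its height, y across its thickness (the way to pinch it), x from spine (-x, towards the robot) to fore edge.
- section_a: One of four identical wire sections on the wire rack: floor plate 140 x 78 mm, 3 mm thick, a wire hoop on each side 60 mm high, 68 mm clear between them. Fixed during the job. book_tall starts in this one, near its middle; its place in the row differs each time. Origin: centre of its underside, 8 mm above the desk; axes as the wire rack's.
- section_b: One of four identical wire sections on the wire rack: floor plate 140 x 78 mm, 3 mm thick, a wire hoop on each side 60 mm high, 68 mm clear between them. Fixed during the job. book_thick starts in this one, near its middle; its place in the row differs each time. Origin: centre of its underside, 8 mm above the desk; axes as the wire rack's.
- section_c: One of four identical wire sections on the wire rack: floor plate 140 x 78 mm, 3 mm thick, a wire hoop on each side 60 mm high, 68 mm clear between them. Fixed during the job. book_broad starts in this one, near its middle; its place in the row differs each time. Origin: centre of its underside, 8 mm above the desk; axes as the wire rack's.
- section_d: One of four identical wire sections on the wire rack: floor plate 140 x 78 mm, 3 mm thick, a wire hoop on each side 60 mm high, 68 mm clear between them. Fixed during the job. book_small starts in this one, near its middle; its place in the row differs each time. Origin: centre of its underside, 8 mm above the desk; axes as the wire rack's.
- wire_rack: The full rack: steel tray 150 x 342 mm with the four wire sections, fixed, to the left or right of the other rack. Origin: centre of its underside, on the desk; x from its front (robot's side) to its back, y along the row, to the left seen from the robot. Section centres at y = +126, +42, -42, -126 mm; the books stand 11 mm above the desk.
- wood_rack: The empty hardwood rack, 170 x 351 mm, fixed. Five uprights 15 mm thick, tops 73 mm above the desk, form four stalls 69 mm clear, centres at x = 0, y = +126, +42, -42, -126 mm, floor 15 mm above the desk. Open front; back board from x = +73 mm, 60 mm high. Origin: centre of its underside, on the desk; x front (robot's side) to back, y to the left seen from the robot.
Things that resemble listed ones, but are neither listed nor needed, are in the scene too. What is shaped like the book_small but purple or red is not meant.

How it is judged (in metres and radians):
At the end, for the whole second after the job is handed in: Each book stands in the wood rack's stall with the same place from the left as its wire section (within 20 mm across, 32 mm front to back), on the floor (6 mm), upright (0.12 rad), square (0.25 rad, either way round), at rest (((y of section_a in the frame of wire_rack between 0.106 and 0.146 m and y of book_tall in the frame of wood_rack between 0.106 and 0.146 m) or (y of section_a in the frame of wire_rack between 0.022 and 0.062 m and y of book_tall in the frame of wood_rack between 0.022 and 0.062 m) or (y of section_a in the frame of wire_rack between -0.062 and -0.022 m and y of book_tall in the frame of wood_rack between -0.062 and -0.022 m) or (y of section_a in the frame of wire_rack between -0.146 and -0.106 m and y of book_tall in the frame of wood_rack between -0.146 and -0.106 m)) and x of book_tall in the frame of wood_rack between -0.032 and 0.032 m and z of book_tall in the frame of wood_rack between 0.009 and 0.021 m and angle between each of book_tall, book_thick, book_broad, book_small's own z axis and vertical below 0.12 rad and angle between the x axis of each of book_tall, book_thick, book_broad, book_small and the x axis of wood_rack, either way round below 0.25 rad and linear speed of each of book_tall, book_thick, book_broad, book_small below 0.02 m/s and angular speed of each of book_tall, book_thick, book_broad, book_small below 0.1 rad/s and ((y of section_b in the frame of wire_rack between 0.106 and 0.146 m and y of book_thick in the frame of wood_rack between 0.106 and 0.146 m) or (y of section_b in the frame of wire_rack between 0.022 and 0.062 m and y of book_thick in the frame of wood_rack between 0.022 and 0.062 m) or (y of section_b in the frame of wire_rack between -0.062 and -0.022 m and y of book_thick in the frame of wood_rack between -0.062 and -0.022 m) or (y of section_b in the frame of wire_rack between -0.146 and -0.106 m and y of book_thick in the frame of wood_rack between -0.146 and -0.106 m)) and x of book_thick in the frame of wood_rack between -0.032 and 0.032 m and z of book_thick in the frame of wood_rack between 0.009 and 0.021 m and ((y of section_c in the frame of wire_rack between 0.106 and 0.146 m and y of book_broad in the frame of wood_rack between 0.106 and 0.146 m) or (y of section_c in the frame of wire_rack between 0.022 and 0.062 m and y of book_broad in the frame of wood_rack between 0.022 and 0.062 m) or (y of section_c in the frame of wire_rack between -0.062 and -0.022 m and y of book_broad in the frame of wood_rack between -0.062 and -0.022 m) or (y of section_c in the frame of wire_rack between -0.146 and -0.106 m and y of book_broad in the frame of wood_rack between -0.146 and -0.106 m)) and x of book_broad in the frame of wood_rack between -0.032 and 0.032 m and z of book_broad in the frame of wood_rack between 0.009 and 0.021 m and ((y of section_d in the frame of wire_rack between 0.106 and 0.146 m and y of book_small in the frame of wood_rack between 0.106 and 0.146 m) or (y of section_d in the frame of wire_rack between 0.022 and 0.062 m and y of book_small in the frame of wood_rack between 0.022 and 0.062 m) or (y of section_d in the frame of wire_rack between -0.062 and -0.022 m and y of book_small in the frame of wood_rack between -0.062 and -0.022 m) or (y of section_d in the frame of wire_rack between -0.146 and -0.106 m and y of book_small in the frame of wood_rack between -0.146 and -0.106 m)) and x of book_small in the frame of wood_rack between -0.032 and 0.032 m and z of book_small in the frame of wood_rack between 0.009 and 0.021 m); the robot touches nothing.
It fails at once if a book is dropped into the wooden rack or thrown about in it (over 0.6 m/s within 25 mm of the stall floor) ((horizontal distance between book_tall and wood_rack below 0.18 m and z of book_tall in the frame of wood_rack below 0.04 m and linear speed of book_tall above 0.6 m/s) or (horizontal distance between book_thick and wood_rack below 0.18 m and z of book_thick in the frame of wood_rack below 0.04 m and linear speed of book_thick above 0.6 m/s) or (horizontal distance between book_broad and wood_rack below 0.18 m and z of book_broad in the frame of wood_rack below 0.04 m and linear speed of book_broad above 0.6 m/s) or (horizontal distance between book_small and wood_rack below 0.18 m and z of book_small in the frame of wood_rack below 0.04 m and linear speed of book_small above 0.6 m/s)).
It also fails if it takes over 128 s, if anything falls off the work surface, if the arm or the gripper's body presses on something with over 40 N, if the wrist force passes 120 N, or if a joint passes its speed limit or range.

### The arm

A 6-joint arm with a two-finger parallel gripper is mounted at the origin on the work surface. World frame = base frame: x ahead of the robot, y to its left, z up, the work surface at z = 0. Lengths are in mm, angles in rad, forces in N, time in s.
With the tool pointing down it reaches from about 350 to 800 mm from the base axis. Payload 7.3 kg.
Tool frame: the origin (TCP) lies at the very end of the fingers, on their centre line; the grasp point (between the pads) lies 19 mm behind it; z points along the fingers, y is the direction in which the jaws open and shut (so a half turn about z gives the same grasp; the last joint's range is limited). The gripper opens to 85 mm and grips with 20 to 120 N. Pads are 22 mm wide; open, the fingers measure 114 mm over their backs; the gripper's body (76 mm by 85 mm) begins 54 mm behind the grasp point. The pads swing forward as they close: fully open they stand 13 mm farther back than shut.
Start: joints at [1.18, 0.342, 1.524, -0, 1.275, -0.146], TCP at [127.224, 509.371, 231.322] pointing down, gripper open.
Joint ranges: [-2.53, 2.53], [-0.77, 2.02], [0.04, 2.7], [-1, 4.14], [0.28, 2.66], [-3.11, 3.11]. Speed limits (rad/s): [2.57, 2.57, 3.14, 3.14, 3.14, 3.14].

### API

Orientations are given as a unit quaternion [x, y, z, w].
In Python, from station import ctrl, get_image, get_calibration, workorder gives the robot as it stands. The module is installed in compiled form; this text tells all that it offers.
- The arm moves only by the tool arm_command, never from a script. Its argument "targets" is a list of rows, each an object of numbers: "dx", "dy", "dz": the shift along the tool's x, y, z in m; "roll": the turn about the tool's z in degrees. A call has 1 to 8 rows; each row shifts and turns the commanded pose from where the row before left it, along the tool's axes as they then stand; what a row does not reach is not made up. A row lasts 1/10 s, in which the tool goes at most 50 mm and 8.59 degrees, less where a joint would pass 70% of its speed; a pose out of reach is approached as far as the arm can. A call is refused whole if a number of a shift passes 0.05 or a number of a turn 8.59, either way. A call with a gripper value outside its range is refused whole. "jaw" is the closure, from 0 (fully open) to 1 (shut), set as the call begins (left out, the last holds). The fingers move at their own pace and stop on an object; "grip_force" is the grip in N (left out, the last holds). Time passes only in rows, so rows that do not move let the fingers close. It gives the time, the measured TCP pose, the force and the opening at its end, in the units of the state.
- ctrl.get_obs(): the state, without advancing time (a new reading comes with each control period).
- get_image(name): name is "side" or "top" or "wrist"; returns the picture (384x512x3 uint8, red, green, blue); there is no depth.
- get_calibration(name): a dict with "camera_matrix" (3x3 intrinsics, pixels), "distortion" ([k1, k2, p1, p2, k3] as OpenCV has them; the pictures are not rectified), "view" (4x4, takes a point from world to camera coordinates). Camera axes: x right, y up, looking along -z (the intrinsics and any distortion apply to the point x, -y, -z); pixel columns grow to the right and rows downward; lengths in mm; the calibration is good to about 2 mm. A picture is of the moment at which its call begins: read the wrist's pose just before it. get_calibration takes no time and is no camera call; for the wrist camera it gives the pose at the moment of the call.
- workorder.sign_off(): hands the job in, once; it reports no verdict.
The state is a dict: "clock": time; "qpos": joint angles; "dq": joint speeds; "joint_torque": joint torques, N m; "position": TCP position; "tcp_rot": TCP orientation; "wrist_force": force on the tool from outside, world axes, zero at the start; "ft_torque": the same for the moment, N m; "grip_width": finger opening in mm.
Only numpy, scipy, OpenCV 4.12 (cv2) and the standard library are available. Lean on these libraries where they do the work, as an engineer would, in place of code of your own. Each camera call takes 0.05 s, during which the arm holds its last target. There are 200 camera calls.

## Working session

There is one attempt and no reset: what is moved stays moved. The work goes in short steps, Python scripts to look and compute and a tool call to move; the robot and the scene stay as the last step left them, time stands still between calls to the robot, and variables do not carry over. Pictures are saved under pics/ and viewed, about 12 in all and at most 16, crops included, and the job is handed in when it is done.

Besides the shell and the picture viewer there is one more tool, called after "Call:" as name([rows], argument=value, ...), one row to a line, values as JSON. arm_command: Moves the arm, as the interface text tells. Its arguments: {"type":"object","properties":{"targets":{"type":"array"},"jaw":{"type":"number"},"grip_force":{"type":"number"}},"required":["targets"]}

```bash
mkdir -p pics; python3 - <<'E'
from station import ctrl,get_image,get_calibration
import cv2,numpy as np
o=ctrl.get_obs();print(o)
ims=[]
for n in("side","top","wrist"):
    im=get_image(n)[:,:,::-1];cv2.imwrite(f"pics/{n}0.png",im);ims.append(im)
    c=get_calibration(n);print(n,np.round(c['camera_matrix'],1).tolist(),np.round(c['distortion'],4),np.round(c['view'],3).tolist())
E
```

```text
{'clock': 0.0, 'qpos': array([ 1.17996786e+00,  3.42745405e-01,  1.52498124e+00,  1.62653253e-05,
        1.27542621e+00, -1.46020737e-01]), 'dq': array([ 1.56421542e-06,  1.99075334e-03, -1.03643427e-03,  1.98804191e-03,
       -4.99600265e-04, -5.18593547e-04]), 'joint_torque': array([-5.30563775e-04, -4.33669031e+01, -2.46013820e+01, -8.06348771e-05,
        7.70099839e-03, -6.43564391e-06]), 'position': array([127.07752995, 508.98453475, 230.6266828 ]), 'tcp_rot': array([ 1.22100756e-01,  9.92517404e-01, -7.50101354e-04, -2.14392508e-04]), 'wrist_force': array([-2.07026149e-04, -1.24059620e-01, -2.82907193e-01]), 'ft_torque': array([ 0.05303317, -0.02153557,  0.00415752]), 'grip_width': 85.2824110718401}
side [[491.4, 0.0, 251.3], [0.0, 491.4, 189.9], [0.0, 0.0, 1.0]] [0.0738 0.     0.     0.     0.    ] [[0.931, 0.365, -0.004, -476.528], [-0.236, 0.609, 0.757, 98.899], [0.279, -0.704, 0.653, -1437.663], [0.0, 0.0, 0.0, 1.0]]
top [[364.6, 0.0, 253.0], [0.0, 364.6, 193.5], [0.0, 0.0, 1.0]] [-0.0361  0.      0.      0.      0.    ] [[0.003, -1.0, 0.031, -18.024], [0.991, 0.008, 0.135, -535.353], [-0.135, 0.03, 0.99, -961.264], [0.0, 0.0, 0.0, 1.0]]
wrist [[318.0, 0.0, 255.8], [0.0, 318.0, 189.6], [0.0, 0.0, 1.0]] [-0.0417  0.      0.      0.      0.    ] [[0.243, 0.97, -0.001, -525.353], [-0.927, 0.233, -0.295, 37.046], [-0.286, 0.072, 0.956, -379.859], [0.0, 0.0, 0.0, 1.0]]
```

View pics/top0.png

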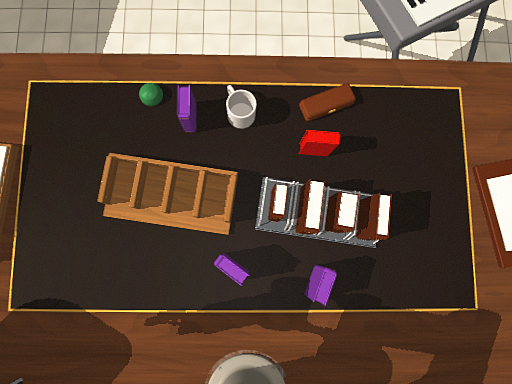

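View pics/side0.png

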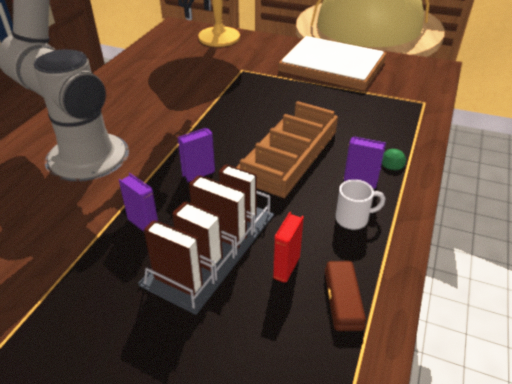

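```bash
python3 - <<'E'
import cv2
im=cv2.imread("pics/top0.png");cv2.imwrite("pics/topc.png",cv2.resize(im[145:255,90:400],None,fx=2.58,fy=2.58,interpolation=cv2.INTER_CUBIC))
E
cat > h.py <<'E'
import cv2,numpy as np
from station import get_calibration
def ray(n,uv,z,c=None):
    c=c or get_calibration(n);V=np.array(c['view']);R=V[:3,:3];C=-R.T@V[:3,3]
    p=cv2.undistortPoints(np.float64(uv).reshape(-1,1,2),np.array(c['camera_matrix']),np.array(c['distortion'])).reshape(-1,2)
    d=np.c_[p[:,0],-p[:,1],-np.ones(len(p))]@R
    return C+d*((z-C[2])/d[:,2])[:,None]
E
python3 - <<'E'
import cv2,numpy as np
from h import ray
im=cv2.imread("pics/top0.png");m=cv2.inRange(im,(190,190,190),(255,255,255))
m[:170]=0;m[245:]=0;m[:,:262]=0;m[:,400:]=0
n,l,s,c=cv2.connectedComponentsWithStats(m)
for i in range(1,n):
    if s[i,4]<60: continue
    pts=np.argwhere(l==i)[:,::-1].astype(float)
    for h in (130,134,145,152):
        r=cv2.minAreaRect(np.float32(ray("top",pts,11+h)[:,:2])); print(s[i],h,[np.round(x,1) for x in r])
E
```

```text
[306 181  18  48 591] 130 [array([ 496. , -162.4]), array([ 32.4, 114.9]), np.float64(82.3)]
[306 181  18  48 591] 134 [array([ 495.6, -161.6]), array([ 32.2, 114.3]), np.float64(82.3)]
[306 181  18  48 591] 145 [array([ 494.4, -159.4]), array([ 31.8, 112.9]), np.float64(82.3)]
[306 181  18  48 591] 152 [array([ 493.7, -158. ]), array([ 31.6, 112. ]), np.float64(82.3)]
[273 185  14  29 283] 130 [array([508.4, -77.1]), array([26. , 71.1]), np.float64(83.2)]
[273 185  14  29 283] 134 [array([508. , -76.7]), array([25.9, 70.8]), np.float64(83.2)]
[273 185  14  29 283] 145 [array([506.6, -75.5]), array([25.5, 69.9]), np.float64(83.2)]
[273 185  14  29 283] 152 [array([505.8, -74.8]), array([25.3, 69.3]), np.float64(83.2)]
[338 193  19  34 492] 130 [array([ 483.6, -243.6]), array([38.6, 79.5]), np.float64(80.2)]
[338 193  19  34 492] 134 [array([ 483.2, -242.4]), array([38.4, 79.2]), np.float64(80.2)]
[338 193  19  34 492] 145 [array([ 482.2, -239.2]), array([37.9, 78.2]), np.float64(80.2)]
[338 193  19  34 492] 152 [array([ 481.5, -237.1]), array([37.6, 77.6]), np.float64(80.2)]
[378 195  12  40 378] 130 [array([ 471.9, -334. ]), array([25.1, 97.5]), np.float64(82.6)]
[378 195  12  40 378] 134 [array([ 471.6, -332.4]), array([25. , 97.1]), np.float64(82.6)]
[378 195  12  40 378] 145 [array([ 470.7, -328. ]), array([24.7, 95.9]), np.float64(82.6)]
[378 195  12  40 378] 152 [array([ 470.2, -325.3]), array([24.5, 95.1]), np.float64(82.6)]
```

View pics/topc.png

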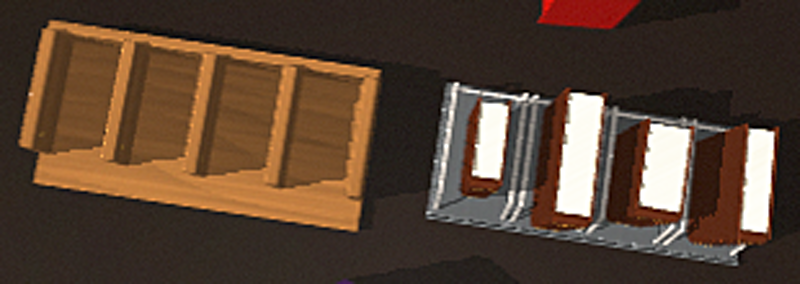

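```bash
python3 - <<'E'
import numpy as np
from h import ray
f=lambda p:np.array(p)/2.58+[90,145]
for nm,p,z in [("back L",(50,22),60),("back R",(380,70),60),("front bot L",(37,184),0),("front bot R",(358,231),0),("front upL",(22,150),73),("front L2 ",(106,160),73),("l3",(188,173),73),("l4",(270,186),73),("r5",(362,196),73)]:
    print(nm,np.round(ray("top",f(p),z)[0],1))
E
```

```text
back L [638.1 373.3  60. ]
back R [590.   28.1  60. ]
front bot L [472.9 399.4   0. ]
front bot R [424.4  51.1   0. ]
front upL [502.1 389.1  73. ]
front L2  [492.5 303.7  73. ]
l3 [480.  220.6  73. ]
l4 [467.4 137.7  73. ]
r5 [457.8  44.9  73. ]
```

Call:
arm_command([
  {"roll":-6},
  {"dx":-0.045,"dy":-0.025},
  {"dx":-0.045,"dy":-0.025},
  {"dx":-0.045,"dy":-0.025},
  {"dx":-0.045,"dy":-0.025},
  {"dx":-0.045,"dy":-0.025},
  {"dx":-0.045,"dy":-0.025},
  {"dx":-0.045,"dy":-0.025},
], jaw=0.3, grip_force=40)

```text
$.targets[0]: bad value
```

Call:
arm_command([
  {"dy":-0.02,"dz":-0.03},
  {"dy":-0.03,"dz":-0.03},
  {"dy":-0.02,"dz":-0.02},
  {},
])

```text
$.targets[0]: bad value
```

```bash
cat >> h.py <<'E'
from station import ctrl,get_image
from scipy.spatial.transform import Rotation as Ro
TX=np.array([-.9903,.1392]);TY=np.array([.1392,.9903])
def st():
    o=ctrl.get_obs();p=o['position'];M=Ro.from_quat(o['tcp_rot']).as_matrix()
    print("t",round(o['clock'],2),"xyz",p.round(1),"s,t",round(p[:2]@TX,1),round(p[:2]@TY,1),"yaw",round(np.degrees(np.arctan2(-M[0,1],M[1,1])),2),"tilt",M[:2,2].round(4),"F",o['wrist_force'].round(1),"w",round(o['grip_width'],1))
def snap(n,f):
    c=get_calibration(n);im=get_image(n)[:,:,::-1].copy();cv2.imwrite("pics/"+f,im);return im,c
def proj(c,P):
    V=np.array(c['view']);q=np.float64(P)@V[:3,:3].T+V[:3,3];q=q*[1,-1,-1]
    return cv2.projectPoints(q,np.zeros(3),np.zeros(3),np.array(c['camera_matrix']),np.array(c['distortion']))[0].reshape(-1,2)
E
python3 - <<'E'
from h import *
st();im,c=snap("wrist","w1.png")
np.save("w1.npy",c,allow_pickle=True)
E
```

```text
t 0.15 xyz [127.1 509.1 230.8] s,t -55.0 521.8 yaw -14.03 tilt [-0.0004 -0.0011] F [ 0.8  0.1 -0.1] w 85.6
```

View pics/w1.png

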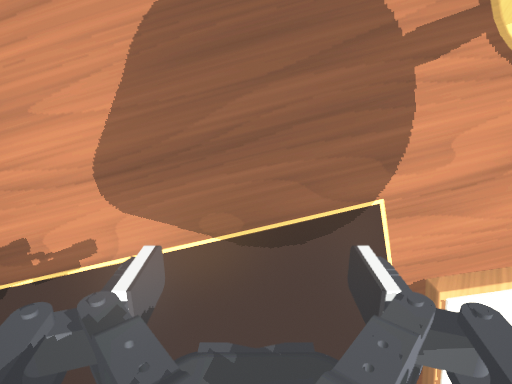

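Call:
arm_command([
  {"dx":0,"dy":0,"dz":-0.03,"roll":-6},
  {"dx":-0.045,"dy":-0.02,"dz":-0.02,"roll":0},
  {"dx":-0.045,"dy":-0.02,"dz":-0.02,"roll":0},
  {"dx":-0.045,"dy":-0.02,"dz":0,"roll":0},
  {"dx":-0.045,"dy":-0.02,"dz":0,"roll":0},
  {"dx":-0.045,"dy":-0.02,"dz":0,"roll":0},
  {"dx":-0.045,"dy":-0.02,"dz":0,"roll":0},
  {"dx":-0.045,"dy":-0.02,"dz":0,"roll":0},
], jaw=0.3, grip_force=40)

```text
clock: 1.0
position: [416.1, 328.5, 298.9]
tcp_rot: [0.07, 0.998, 0.0, -0.0]
wrist_force: [0.8, 0.3, 0.5]
grip_width: 59.9
```

Call:
arm_command([
  {"dx":-0.04,"dy":-0.02,"dz":0,"roll":0},
  {"dx":-0.04,"dy":-0.02,"dz":0,"roll":0},
  {"dx":-0.04,"dy":-0.02,"dz":0,"roll":0},
  {"dx":-0.03,"dy":-0.02,"dz":0,"roll":0},
  {"dx":-0.02,"dy":-0.02,"dz":0,"roll":0},
  {"dx":0,"dy":0,"dz":0,"roll":0},
])

```text
clock: 1.6
position: [570.9, 203.9, 297.8]
tcp_rot: [0.072, 0.997, -0.001, -0.0]
wrist_force: [0.1, 0.3, -0.1]
grip_width: 59.8
```

```bash
python3 - <<'E'
from h import *
import pickle
st();im,c=snap("wrist","w2.png");pickle.dump(c,open("w2.pkl","wb"))
E
```

```text
t 1.6 xyz [570.9 203.9 297.8] s,t -537.0 281.4 yaw -8.27 tilt [-0.0009 -0.0012] F [ 0.1  0.3 -0.1] w 59.8
```

View pics/w2.png

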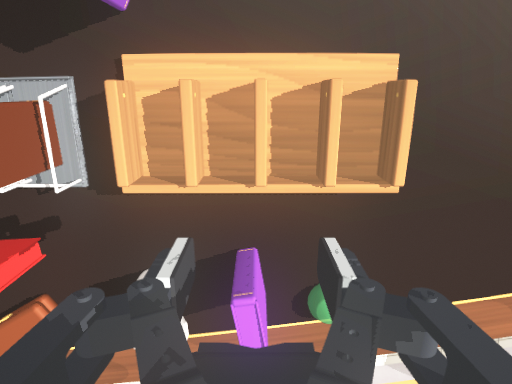

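```bash
python3 - <<'E'
from h import *
import pickle
c=pickle.load(open("w2.pkl","rb"))
cc=lambda P:np.c_[P[:,:2]@TX,P[:,:2]@TY].round(1).tolist()
print("front base z15",cc(ray("wrist",[(123,54),(398,54)],15,c)))
print("uprights z73 front centres",cc(ray("wrist",[(118,80),(189,80),(262,79),(332,79),(404,80)],73,c)))
print("back z60",cc(ray("wrist",[(122,191),(403,191)],60,c)))
# predicted small book page-top projection etc
E
```

```text
front base z15 [[-413.3, 116.0], [-415.2, 461.4]]
uprights z73 front centres [[-446.7, 130.0], [-447.8, 209.1], [-447.5, 289.4], [-447.7, 366.4], [-448.4, 446.8]]
back z60 [[-579.4, 112.7], [-581.4, 468.1]]
```

Call:
arm_command([
  {"dx":0.003,"dy":-0.036,"dz":0,"roll":0},
  {"dx":0.003,"dy":-0.036,"dz":0,"roll":0},
  {"dx":0.003,"dy":-0.036,"dz":0,"roll":0},
  {"dx":0.003,"dy":-0.036,"dz":0,"roll":0},
  {"dx":0.003,"dy":-0.036,"dz":0.02,"roll":0},
  {"dx":0.003,"dy":-0.036,"dz":0.02,"roll":0},
  {"dx":0.003,"dy":-0.036,"dz":0.02,"roll":0},
  {"dx":0.002,"dy":-0.035,"dz":0.02,"roll":0},
])

```text
clock: 2.45
position: [505.3, -73.8, 218.6]
tcp_rot: [0.069, 0.998, 0.0, 0.0]
wrist_force: [0.7, 0.7, -0.6]
grip_width: 59.6
```

Call:
arm_command([
  {"dx":0,"dy":0,"dz":0,"roll":0},
  {"dx":0,"dy":0,"dz":0,"roll":0},
])

```text
clock: 2.65
position: [505.9, -73.3, 218.9]
tcp_rot: [0.07, 0.998, 0.0, -0.0]
wrist_force: [-0.5, -0.4, -0.5]
grip_width: 59.8
```

```bash
cat >> h.py <<'E'
def pages(im,c):
    m=cv2.inRange(im,(185,185,185),(255,255,255));n,l,s,_=cv2.connectedComponentsWithStats(m)
    for i in range(1,n):
        if s[i,4]<400: continue
        pts=np.argwhere(l==i)[:,::-1].astype(float)
        for h in (130,134,145,152):
            P=ray("wrist",pts,11+h,c)[:,:2];r=cv2.minAreaRect(np.float32(np.c_[P@TX,P@TY]));print(s[i],h,[np.round(x,1).tolist() for x in r])
E
python3 - <<'E'
from h import *
st();im,c=snap("wrist","w3.png");pages(im,c)
E
```

```text
t 2.65 xyz [505.9 -73.3 218.9] s,t -511.1 -2.1 yaw -8.07 tilt [-0.0004  0.0009] F [-0.5 -0.4 -0.5] w 59.8
[  98  125   57  121 4763] 130 [[-502.1, -93.9], [32.3, 91.7], 89.7]
[  98  125   57  121 4763] 134 [[-500.9, -92.2], [31.7, 90.0], 89.7]
[  98  125   57  121 4763] 145 [[-497.6, -87.6], [30.1, 85.4], 89.7]
[  98  125   57  121 4763] 152 [[-495.5, -84.6], [29.1, 82.5], 89.7]
[   0  150   55   94 3955] 130 [[-510.3, -174.7], [74.5, 37.7], 2.0]
[   0  150   55   94 3955] 134 [[-508.9, -171.6], [73.2, 37.0], 2.0]
[   0  150   55   94 3955] 145 [[-505.2, -162.9], [69.4, 35.1], 2.0]
[   0  150   55   94 3955] 152 [[-502.8, -157.4], [67.1, 33.9], 2.0]
[ 232  156   35   90 2785] 130 [[-513.3, -5.8], [24.0, 69.7], 89.3]
[ 232  156   35   90 2785] 134 [[-511.9, -5.7], [23.5, 68.4], 89.3]
[ 232  156   35   90 2785] 145 [[-508.0, -5.5], [22.4, 65.0], 89.3]
[ 232  156   35   90 2785] 152 [[-505.6, -5.3], [21.6, 62.8], 89.3]
```

View pics/w3.png

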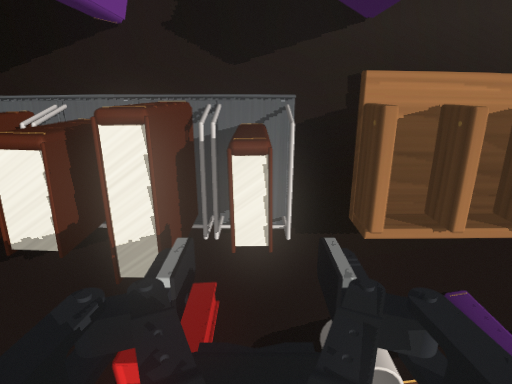

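The four brown books left to right are small (smooth spine, at px 232–268), broad (98–155), thick (0–55) and tall (off to the left). The purple and red ones are decoys. Both cameras agree, so I'm descending on book_small.

Call:
arm_command([
  {"dx":0,"dy":-0.004,"dz":0.02,"roll":0},
  {"dx":0,"dy":0,"dz":0.025,"roll":0},
  {"dx":0,"dy":0,"dz":0.025,"roll":0},
  {"dx":0,"dy":0,"dz":0.02,"roll":0},
  {"dx":0,"dy":0,"dz":0.015,"roll":0},
  {"dx":0,"dy":0,"dz":0.011,"roll":0},
  {"dx":0,"dy":0,"dz":0,"roll":0},
  {"dx":0,"dy":0,"dz":0,"roll":0},
])

```text
clock: 3.5
position: [506.2, -77.3, 103.7]
tcp_rot: [0.069, 0.998, -0.0, 0.001]
wrist_force: [0.5, -0.2, -0.1]
grip_width: 59.8
```

Call:
arm_command([
  {"dx":0,"dy":0,"dz":0,"roll":0},
  {"dx":0,"dy":0,"dz":0,"roll":0},
  {"dx":0,"dy":0,"dz":0,"roll":0},
  {"dx":0,"dy":0,"dz":0,"roll":0},
  {"dx":0,"dy":0,"dz":0,"roll":0},
  {"dx":0,"dy":0,"dz":0,"roll":0},
], jaw=1, grip_force=50)

```text
clock: 4.1
position: [506.3, -77.9, 103.9]
tcp_rot: [0.07, 0.998, -0.0, 0.001]
wrist_force: [0.1, 2.2, 6.5]
grip_width: 31.5
```

Call:
arm_command([
  {"dx":0,"dy":0,"dz":-0.01,"roll":0},
  {"dx":0,"dy":0,"dz":-0.015,"roll":0},
  {"dx":0,"dy":0,"dz":-0.02,"roll":0},
  {"dx":0,"dy":0,"dz":-0.02,"roll":0},
  {"dx":0,"dy":0,"dz":-0.02,"roll":0},
  {"dx":0,"dy":0,"dz":-0.01,"roll":0},
  {"dx":0,"dy":0,"dz":-0.005,"roll":0},
  {"dx":0,"dy":0,"dz":0,"roll":0},
])

```text
clock: 4.9
position: [505.5, -77.9, 203.0]
tcp_rot: [0.07, 0.998, 0.0, 0.0]
wrist_force: [0.1, 0.7, -4.1]
grip_width: 31.5
```

```bash
python3 - <<'E'
from h import *
st()
E
```

```text
t 4.9 xyz [505.5 -77.9 203. ] s,t -511.4 -6.8 yaw -8.03 tilt [0.0001 0.    ] F [ 0.1  0.7 -4.1] w 31.5
```

Call:
arm_command([
  {"dx":0.001,"dy":0.02,"dz":0,"roll":0},
  {"dx":0.002,"dy":0.035,"dz":0,"roll":0},
  {"dx":0.002,"dy":0.04,"dz":0,"roll":0},
  {"dx":0.002,"dy":0.04,"dz":0,"roll":0},
  {"dx":0.002,"dy":0.04,"dz":0,"roll":0},
  {"dx":0.002,"dy":0.04,"dz":0,"roll":0},
  {"dx":0,"dy":0.04,"dz":0,"roll":0},
  {"dx":0,"dy":0.04,"dz":0,"roll":0},
])

```text
clock: 5.7
position: [535.2, 217.3, 201.5]
tcp_rot: [0.07, 0.998, -0.0, -0.001]
wrist_force: [0.4, -0.9, -3.2]
grip_width: 31.4
```

Call:
arm_command([
  {"dx":0,"dy":0.04,"dz":0,"roll":0},
  {"dx":0,"dy":0.04,"dz":0,"roll":0},
  {"dx":0,"dy":0.03,"dz":0,"roll":0},
  {"dx":0,"dy":0.016,"dz":0,"roll":0},
  {"dx":0,"dy":0,"dz":0,"roll":0},
  {"dx":0,"dy":0,"dz":0,"roll":0},
])

```text
clock: 6.3
position: [552.9, 340.1, 201.4]
tcp_rot: [0.07, 0.998, -0.001, -0.001]
wrist_force: [-0.5, 0.2, -2.7]
grip_width: 31.6
```

```bash
python3 - <<'E'
from h import *
st();im,c=snap("wrist","w4.png")
E
```

```text
t 6.3 xyz [552.9 340.1 201.4] s,t -500.2 413.8 yaw -8.0 tilt [-0.0024 -0.0016] F [-0.5  0.2 -2.7] w 31.6
```

View pics/w4.png

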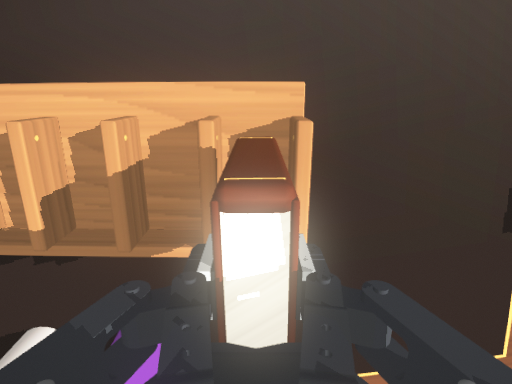

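Call:
arm_command([
  {"dx":0,"dy":0,"dz":0.015,"roll":0},
  {"dx":0,"dy":0,"dz":0.02,"roll":0},
  {"dx":0,"dy":0,"dz":0.02,"roll":0},
  {"dx":0,"dy":0,"dz":0.015,"roll":0},
  {"dx":0,"dy":0,"dz":0.01,"roll":0},
  {"dx":0,"dy":0,"dz":0.006,"roll":0},
  {"dx":0,"dy":0,"dz":0.003,"roll":0},
  {"dx":0,"dy":0,"dz":0,"roll":0},
])

```text
clock: 7.15
position: [553.7, 340.4, 114.1]
tcp_rot: [0.07, 0.998, 0.0, 0.0]
wrist_force: [-0.8, 0.3, -3.3]
grip_width: 31.7
```

Call:
arm_command([
  {"dx":0,"dy":0,"dz":0.001,"roll":0},
  {"dx":0,"dy":0,"dz":0.001,"roll":0},
  {"dx":0,"dy":0,"dz":0,"roll":0},
  {"dx":0,"dy":0,"dz":0,"roll":0},
])

```text
clock: 7.55
position: [553.5, 340.7, 112.2]
tcp_rot: [0.07, 0.998, 0.0, 0.0]
wrist_force: [-0.5, 0.1, -2.5]
grip_width: 32.0
```

Call:
arm_command([
  {"dx":0,"dy":0,"dz":0.001,"roll":0},
  {"dx":0,"dy":0,"dz":0.001,"roll":0},
  {"dx":0,"dy":0,"dz":0.001,"roll":0},
  {"dx":0,"dy":0,"dz":0,"roll":0},
  {"dx":0,"dy":0,"dz":0,"roll":0},
])

```text
clock: 8.05
position: [553.5, 340.6, 108.9]
tcp_rot: [0.07, 0.998, 0.0, -0.0]
wrist_force: [0.6, -0.4, -4.3]
grip_width: 31.1
```

Call:
arm_command([
  {"dx":0,"dy":0,"dz":0.001,"roll":0},
  {"dx":0,"dy":0,"dz":0,"roll":0},
  {"dx":0,"dy":0,"dz":0,"roll":0},
])

```text
clock: 8.35
position: [553.5, 340.7, 108.0]
tcp_rot: [0.07, 0.998, 0.0, 0.0]
wrist_force: [0.8, 0.3, -1.9]
grip_width: 31.6
```

Call:
arm_command([
  {"dx":0,"dy":0,"dz":0.001,"roll":0},
  {"dx":0,"dy":0,"dz":0,"roll":0},
  {"dx":0,"dy":0,"dz":0,"roll":0},
])

```text
clock: 8.65
position: [553.5, 340.7, 108.0]
tcp_rot: [0.07, 0.998, 0.0, 0.0]
wrist_force: [-2.6, -0.7, 5.2]
grip_width: 31.1
```

Call:
arm_command([
  {"dx":0,"dy":0,"dz":0,"roll":0},
  {"dx":0,"dy":0,"dz":0,"roll":0},
  {"dx":0,"dy":0,"dz":0,"roll":0},
  {"dx":0,"dy":0,"dz":0,"roll":0},
  {"dx":0,"dy":0,"dz":0,"roll":0},
], jaw=0.3)

```text
clock: 9.15
position: [553.5, 340.6, 106.8]
tcp_rot: [0.07, 0.998, 0.0, -0.0]
wrist_force: [-0.0, 1.0, -0.4]
grip_width: 60.0
```

Call:
arm_command([
  {"dx":0,"dy":0,"dz":-0.015,"roll":0},
  {"dx":0,"dy":0,"dz":-0.025,"roll":0},
  {"dx":0,"dy":0,"dz":-0.03,"roll":0},
  {"dx":0,"dy":0,"dz":-0.025,"roll":0},
  {"dx":0,"dy":0,"dz":-0.015,"roll":0},
  {"dx":0,"dy":0,"dz":0,"roll":0},
])

```text
clock: 9.75
position: [554.6, 341.1, 219.7]
tcp_rot: [0.07, 0.998, 0.001, 0.002]
wrist_force: [0.0, 0.5, -0.5]
grip_width: 59.9
```

```bash
python3 - <<'E'
from h import *
st();im,c=snap("wrist","w5.png");pages(im,c)
E
```

```text
t 9.75 xyz [554.6 341.1 219.7] s,t -501.7 415.0 yaw -8.02 tilt [0.0048 0.0023] F [ 0.   0.5 -0.5] w 59.9
[ 237  153   37   93 3340] 130 [[-503.5, 415.7], [26.2, 72.2], 89.2]
[ 237  153   37   93 3340] 134 [[-502.1, 415.7], [25.7, 70.9], 89.2]
[ 237  153   37   93 3340] 145 [[-498.2, 415.7], [24.4, 67.3], 89.2]
[ 237  153   37   93 3340] 152 [[-495.7, 415.7], [23.6, 65.1], 89.2]
[156 238  31  50 516] 130 [[-553.7, 348.1], [48.3, 12.9], 20.8]
[156 238  31  50 516] 134 [[-551.4, 349.3], [47.4, 12.6], 20.8]
[156 238  31  50 516] 145 [[-545.0, 352.7], [45.0, 12.0], 20.8]
[156 238  31  50 516] 152 [[-541.0, 354.8], [43.5, 11.6], 20.8]
[325 238  31  49 505] 130 [[-553.6, 483.4], [11.5, 47.6], 67.5]
[325 238  31  49 505] 134 [[-551.3, 482.2], [11.3, 46.8], 67.5]
[325 238  31  49 505] 145 [[-544.9, 478.8], [10.7, 44.4], 67.5]
[325 238  31  49 505] 152 [[-540.8, 476.6], [10.4, 42.9], 67.5]
```

View pics/w5.png

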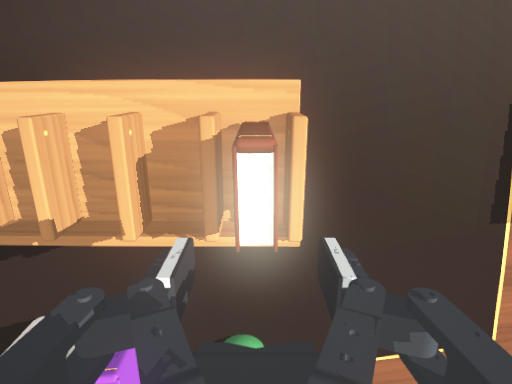

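Call:
arm_command([
  {"dx":-0.001,"dy":-0.03,"dz":0,"roll":0},
  {"dx":-0.001,"dy":-0.045,"dz":0,"roll":0},
  {"dx":-0.001,"dy":-0.045,"dz":0,"roll":0},
  {"dx":-0.001,"dy":-0.045,"dz":0,"roll":0},
  {"dx":-0.001,"dy":-0.045,"dz":0,"roll":0},
  {"dx":-0.001,"dy":-0.045,"dz":0,"roll":0},
  {"dx":-0.001,"dy":-0.045,"dz":0,"roll":0},
  {"dx":-0.001,"dy":-0.045,"dz":0,"roll":0},
], jaw=0.25)

```text
clock: 10.6
position: [512.0, -3.7, 215.5]
tcp_rot: [0.07, 0.998, 0.0, -0.001]
wrist_force: [0.0, -1.1, 0.1]
grip_width: 64.1
```

Call:
arm_command([
  {"dx":0,"dy":-0.045,"dz":0,"roll":0},
  {"dx":0,"dy":-0.045,"dz":0,"roll":0},
  {"dx":0,"dy":-0.045,"dz":0,"roll":0},
  {"dx":0,"dy":-0.024,"dz":0,"roll":0},
  {"dx":0,"dy":0,"dz":0,"roll":0},
  {"dx":0,"dy":0,"dz":0,"roll":0},
])

```text
clock: 11.2
position: [490.4, -159.4, 215.7]
tcp_rot: [0.071, 0.997, 0.001, -0.001]
wrist_force: [-0.4, 0.1, -0.3]
grip_width: 64.1
```

```bash
python3 - <<'E'
from h import *
st();im,c=snap("wrist","w6.png");pages(im,c)
E
```

```text
t 11.2 xyz [ 490.4 -159.4  215.7] s,t -507.9 -89.6 yaw -8.11 tilt [-0.002   0.0016] F [-0.4  0.1 -0.3] w 64.1
[ 231  130   47  154 6447] 130 [[-516.4, -89.4], [32.0, 119.6], 89.9]
[ 231  130   47  154 6447] 134 [[-514.9, -89.4], [31.4, 117.4], 89.9]
[ 231  130   47  154 6447] 145 [[-510.6, -89.4], [29.8, 111.3], 89.9]
[ 231  130   47  154 6447] 152 [[-507.9, -89.4], [28.7, 107.5], 89.9]
[   0  146   32  103 2135] 130 [[-505.8, -270.7], [80.4, 24.6], 6.0]
[   0  146   32  103 2135] 134 [[-504.5, -267.4], [79.0, 24.2], 6.0]
[   0  146   32  103 2135] 145 [[-500.7, -258.2], [74.9, 22.9], 6.0]
[   0  146   32  103 2135] 152 [[-498.4, -252.3], [72.3, 22.1], 6.0]
[ 108  154   59   90 4139] 130 [[-507.3, -173.7], [68.8, 38.5], 1.8]
[ 108  154   59   90 4139] 134 [[-506.0, -172.2], [67.5, 37.8], 1.8]
[ 108  154   59   90 4139] 145 [[-502.2, -167.9], [64.0, 35.8], 1.8]
[ 108  154   59   90 4139] 152 [[-499.8, -165.2], [61.8, 34.6], 1.8]
```

Call:
arm_command([
  {"dx":0,"dy":0,"dz":0.02,"roll":0},
  {"dx":0,"dy":0,"dz":0.025,"roll":0},
  {"dx":0,"dy":0,"dz":0.02,"roll":0},
  {"dx":0,"dy":0,"dz":0.018,"roll":0},
  {"dx":0,"dy":0,"dz":0.01,"roll":0},
  {"dx":0,"dy":0,"dz":0.005,"roll":0},
  {"dx":0,"dy":0,"dz":0,"roll":0},
  {"dx":0,"dy":0,"dz":0,"roll":0},
])

```text
clock: 12.05
position: [491.5, -159.5, 119.6]
tcp_rot: [0.07, 0.998, -0.0, 0.001]
wrist_force: [-0.3, 0.5, -0.7]
grip_width: 64.6
```

Call:
arm_command([
  {"dx":0,"dy":0,"dz":0,"roll":0},
  {"dx":0,"dy":0,"dz":0,"roll":0},
  {"dx":0,"dy":0,"dz":0,"roll":0},
  {"dx":0,"dy":0,"dz":0,"roll":0},
  {"dx":0,"dy":0,"dz":0,"roll":0},
  {"dx":0,"dy":0,"dz":0,"roll":0},
], jaw=1, grip_force=60)

```text
clock: 12.65
position: [491.6, -159.8, 119.8]
tcp_rot: [0.07, 0.998, -0.0, 0.001]
wrist_force: [-0.1, 1.5, 6.2]
grip_width: 37.5
```

Call:
arm_command([
  {"dx":0,"dy":0,"dz":-0.01,"roll":0},
  {"dx":0,"dy":0,"dz":-0.015,"roll":0},
  {"dx":0,"dy":0,"dz":-0.02,"roll":0},
  {"dx":0,"dy":0,"dz":-0.02,"roll":0},
  {"dx":0,"dy":0,"dz":-0.02,"roll":0},
  {"dx":0,"dy":0,"dz":-0.01,"roll":0},
  {"dx":0,"dy":0,"dz":-0.005,"roll":0},
  {"dx":0,"dy":0,"dz":0,"roll":0},
])

```text
clock: 13.45
position: [490.9, -159.6, 218.9]
tcp_rot: [0.07, 0.998, 0.0, -0.0]
wrist_force: [0.7, 0.5, -5.0]
grip_width: 37.4
```

```bash
python3 - <<'E'
from h import *
st()
E
```

```text
t 13.45 xyz [ 490.9 -159.6  218.9] s,t -508.3 -89.7 yaw -8.03 tilt [-0.0002  0.0001] F [ 0.7  0.5 -5. ] w 37.4
```

Call:
arm_command([
  {"dx":0.002,"dy":0.02,"dz":0,"roll":0},
  {"dx":0.003,"dy":0.035,"dz":0,"roll":0},
  {"dx":0.003,"dy":0.04,"dz":0,"roll":0},
  {"dx":0.003,"dy":0.04,"dz":0,"roll":0},
  {"dx":0.003,"dy":0.04,"dz":0,"roll":0},
  {"dx":0.003,"dy":0.04,"dz":0,"roll":0},
  {"dx":0,"dy":0.04,"dz":0,"roll":0},
  {"dx":0,"dy":0.04,"dz":0,"roll":0},
])

```text
clock: 14.25
position: [514.7, 136.5, 217.6]
tcp_rot: [0.07, 0.998, -0.0, -0.001]
wrist_force: [1.1, -0.7, -4.2]
grip_width: 37.4
```

Call:
arm_command([
  {"dx":0,"dy":0.04,"dz":0,"roll":0},
  {"dx":0,"dy":0.04,"dz":0,"roll":0},
  {"dx":0,"dy":0.03,"dz":0,"roll":0},
  {"dx":0,"dy":0.015,"dz":0,"roll":0},
  {"dx":0,"dy":0,"dz":0,"roll":0},
  {"dx":0,"dy":0,"dz":0,"roll":0},
])

```text
clock: 14.85
position: [532.4, 257.8, 217.9]
tcp_rot: [0.07, 0.998, -0.001, -0.001]
wrist_force: [-0.3, -0.2, -3.3]
grip_width: 36.8
```

```bash
python3 - <<'E'
from h import *
st()
E
```

```text
t 14.85 xyz [532.4 257.8 217.9] s,t -491.4 329.4 yaw -8.02 tilt [-0.0019 -0.0014] F [-0.3 -0.2 -3.3] w 36.8
```

Call:
arm_command([
  {"dx":0,"dy":0,"dz":0.015,"roll":0},
  {"dx":0,"dy":0,"dz":0.02,"roll":0},
  {"dx":0,"dy":0,"dz":0.02,"roll":0},
  {"dx":0,"dy":0,"dz":0.015,"roll":0},
  {"dx":0,"dy":0,"dz":0.01,"roll":0},
  {"dx":0,"dy":0,"dz":0.006,"roll":0},
  {"dx":0,"dy":0,"dz":0.004,"roll":0},
  {"dx":0,"dy":0,"dz":0,"roll":0},
])

```text
clock: 15.65
position: [532.9, 258.3, 128.9]
tcp_rot: [0.07, 0.998, -0.0, -0.0]
wrist_force: [1.0, 0.9, -2.9]
grip_width: 37.6
```

Call:
arm_command([
  {"dx":0,"dy":0,"dz":0.001,"roll":0},
  {"dx":0,"dy":0,"dz":0.001,"roll":0},
  {"dx":0,"dy":0,"dz":0,"roll":0},
  {"dx":0,"dy":0,"dz":0,"roll":0},
])

```text
clock: 16.05
position: [532.9, 258.8, 127.2]
tcp_rot: [0.07, 0.998, 0.0, 0.0]
wrist_force: [0.2, -0.2, -5.2]
grip_width: 37.4
```

Call:
arm_command([
  {"dx":0,"dy":0,"dz":0.001,"roll":0},
  {"dx":0,"dy":0,"dz":0.001,"roll":0},
  {"dx":0,"dy":0,"dz":0.001,"roll":0},
  {"dx":0,"dy":0,"dz":0,"roll":0},
  {"dx":0,"dy":0,"dz":0,"roll":0},
])

```text
clock: 16.55
position: [532.8, 258.6, 123.9]
tcp_rot: [0.07, 0.998, 0.0, -0.0]
wrist_force: [0.2, -0.1, -4.3]
grip_width: 37.4
```

Call:
arm_command([
  {"dx":0,"dy":0,"dz":0.001,"roll":0},
  {"dx":0,"dy":0,"dz":0,"roll":0},
  {"dx":0,"dy":0,"dz":0,"roll":0},
])

```text
clock: 16.85
position: [532.8, 258.7, 123.8]
tcp_rot: [0.07, 0.998, 0.0, 0.0]
wrist_force: [-3.9, 0.2, 5.7]
grip_width: 37.5
```

Contact at the expected height, so I'm releasing and retreating, then moving to book_thick.

Call:
arm_command([
  {"dx":0,"dy":0,"dz":0,"roll":0},
  {"dx":0,"dy":0,"dz":0,"roll":0},
  {"dx":0,"dy":0,"dz":0,"roll":0},
  {"dx":0,"dy":0,"dz":0,"roll":0},
  {"dx":0,"dy":0,"dz":0,"roll":0},
], jaw=0.25)

```text
clock: 17.35
position: [533.0, 258.6, 122.9]
tcp_rot: [0.07, 0.998, 0.0, 0.0]
wrist_force: [-0.0, 0.2, 0.4]
grip_width: 64.0
```

Call:
arm_command([
  {"dx":0,"dy":0,"dz":-0.015,"roll":0},
  {"dx":0,"dy":0,"dz":-0.025,"roll":0},
  {"dx":0,"dy":0,"dz":-0.03,"roll":0},
  {"dx":0,"dy":0,"dz":-0.025,"roll":0},
  {"dx":0,"dy":0,"dz":-0.005,"roll":0},
  {"dx":0,"dy":0,"dz":0,"roll":0},
])

```text
clock: 17.95
position: [533.1, 258.7, 223.4]
tcp_rot: [0.07, 0.998, 0.0, 0.001]
wrist_force: [-0.0, 1.4, 0.3]
grip_width: 64.3
```

```bash
python3 - <<'E'
from h import *
st();im,c=snap("wrist","w7.png");pages(im,c)
E
```

```text
t 17.95 xyz [533.1 258.7 223.4] s,t -492.0 330.4 yaw -8.03 tilt [0.0016 0.0006] F [-0.   1.4  0.3] w 64.3
[ 232  127   46  152 6186] 130 [[-500.5, 330.7], [32.1, 121.4], 89.9]
[ 232  127   46  152 6186] 134 [[-499.0, 330.7], [31.6, 119.2], 89.9]
[ 232  127   46  152 6186] 145 [[-494.9, 330.7], [30.0, 113.3], 89.9]
[ 232  127   46  152 6186] 152 [[-492.3, 330.7], [29.0, 109.5], 89.9]
[ 349  166   38   88 2513] 130 [[-503.4, 416.0], [23.8, 71.2], 89.3]
[ 349  166   38   88 2513] 134 [[-501.8, 414.5], [23.4, 70.0], 89.3]
[ 349  166   38   88 2513] 145 [[-497.6, 410.4], [22.2, 66.5], 89.3]
[ 349  166   38   88 2513] 152 [[-494.8, 407.7], [21.5, 64.3], 89.3]
[ 93 354  36  30 418] 130 [[-664.4, 201.3], [44.3, 22.1], 45.5]
[ 93 354  36  30 418] 134 [[-660.0, 203.6], [43.5, 21.7], 45.5]
[ 93 354  36  30 418] 145 [[-647.9, 210.0], [41.4, 20.6], 45.5]
[ 93 354  36  30 418] 152 [[-640.1, 214.0], [40.0, 19.9], 45.5]
```

View pics/w7.png

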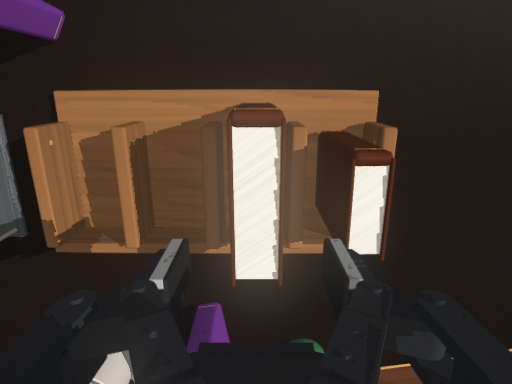

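Call:
arm_command([
  {"dx":-0.002,"dy":-0.03,"dz":0,"roll":0},
  {"dx":-0.002,"dy":-0.045,"dz":0,"roll":0},
  {"dx":-0.002,"dy":-0.045,"dz":0,"roll":0},
  {"dx":-0.002,"dy":-0.045,"dz":0,"roll":0},
  {"dx":-0.002,"dy":-0.045,"dz":0,"roll":0},
  {"dx":-0.002,"dy":-0.045,"dz":0,"roll":0},
  {"dx":-0.002,"dy":-0.045,"dz":0,"roll":0},
  {"dx":-0.002,"dy":-0.045,"dz":0,"roll":0},
], jaw=0.17)

```text
clock: 18.8
position: [499.3, -86.7, 221.2]
tcp_rot: [0.07, 0.998, 0.0, -0.001]
wrist_force: [1.4, 0.3, -0.1]
grip_width: 70.9
```

Call:
arm_command([
  {"dx":0,"dy":-0.045,"dz":0,"roll":0},
  {"dx":0,"dy":-0.045,"dz":0,"roll":0},
  {"dx":0,"dy":-0.045,"dz":0,"roll":0},
  {"dx":0,"dy":-0.023,"dz":0,"roll":0},
  {"dx":0,"dy":0,"dz":0,"roll":0},
  {"dx":0,"dy":0,"dz":0,"roll":0},
])

```text
clock: 19.4
position: [477.8, -241.3, 221.3]
tcp_rot: [0.071, 0.998, 0.001, -0.001]
wrist_force: [0.5, -0.3, -0.4]
grip_width: 70.8
```

```bash
python3 - <<'E'
from h import *
st();im,c=snap("wrist","w8.png");pages(im,c)
E
```

```text
t 19.4 xyz [ 477.8 -241.3  221.3] s,t -506.7 -172.5 yaw -8.1 tilt [-0.0023  0.0022] F [ 0.5 -0.3 -0.4] w 70.8
[ 105  145   47  104 3361] 130 [[-506.6, -265.3], [26.8, 80.8], 89.4]
[ 105  145   47  104 3361] 134 [[-505.2, -263.6], [26.3, 79.3], 89.4]
[ 105  145   47  104 3361] 145 [[-501.5, -259.0], [25.0, 75.3], 89.4]
[ 105  145   47  104 3361] 152 [[-499.2, -256.1], [24.2, 72.8], 89.4]
[ 227  153   54  102 5036] 130 [[-512.7, -173.8], [79.7, 38.4], 1.7]
[ 227  153   54  102 5036] 134 [[-511.2, -173.8], [78.3, 37.7], 1.7]
[ 227  153   54  102 5036] 145 [[-507.2, -173.7], [74.4, 35.8], 1.7]
[ 227  153   54  102 5036] 152 [[-504.7, -173.6], [71.9, 34.6], 1.7]
```

Call:
arm_command([
  {"dx":0,"dy":-0.001,"dz":0.02,"roll":1.7},
  {"dx":0,"dy":0,"dz":0.025,"roll":0},
  {"dx":0,"dy":0,"dz":0.025,"roll":0},
  {"dx":0,"dy":0,"dz":0.02,"roll":0},
  {"dx":0,"dy":0,"dz":0.015,"roll":0},
  {"dx":0,"dy":0,"dz":0.01,"roll":0},
  {"dx":0,"dy":0,"dz":0,"roll":0},
  {"dx":0,"dy":0,"dz":0,"roll":0},
])

```text
clock: 20.25
position: [478.8, -242.2, 108.3]
tcp_rot: [0.084, 0.996, -0.0, 0.0]
wrist_force: [0.3, -0.9, -0.1]
grip_width: 70.7
```

Call:
arm_command([
  {"dx":0,"dy":0,"dz":0,"roll":0},
  {"dx":0,"dy":0,"dz":0,"roll":0},
  {"dx":0,"dy":0,"dz":0,"roll":0},
  {"dx":0,"dy":0,"dz":0,"roll":0},
  {"dx":0,"dy":0,"dz":0,"roll":0},
  {"dx":0,"dy":0,"dz":0,"roll":0},
], jaw=1, grip_force=60)

```text
clock: 20.85
position: [479.0, -243.1, 109.0]
tcp_rot: [0.085, 0.996, -0.0, 0.001]
wrist_force: [-0.2, -0.9, 5.9]
grip_width: 45.1
```

Call:
arm_command([
  {"dx":0,"dy":0,"dz":-0.01,"roll":0},
  {"dx":0,"dy":0,"dz":-0.015,"roll":0},
  {"dx":0,"dy":0,"dz":-0.02,"roll":0},
  {"dx":0,"dy":0,"dz":-0.02,"roll":0},
  {"dx":0,"dy":0,"dz":-0.02,"roll":0},
  {"dx":0,"dy":0,"dz":-0.01,"roll":0},
  {"dx":0,"dy":0,"dz":-0.005,"roll":0},
  {"dx":0,"dy":0,"dz":0,"roll":-1.7},
])

```text
clock: 21.65
position: [478.2, -242.5, 207.8]
tcp_rot: [0.069, 0.998, 0.0, -0.0]
wrist_force: [-0.4, 0.3, -5.5]
grip_width: 45.2
```

```bash
python3 - <<'E'
from h import *
st()
E
```

```text
t 21.65 xyz [ 478.2 -242.5  207.8] s,t -507.3 -173.6 yaw -7.95 tilt [-0.0003  0.0003] F [-0.4  0.3 -5.5] w 45.2
```

Call:
arm_command([
  {"dx":0.001,"dy":0.02,"dz":0,"roll":0},
  {"dx":0.002,"dy":0.035,"dz":0,"roll":0},
  {"dx":0.002,"dy":0.04,"dz":0,"roll":0},
  {"dx":0.002,"dy":0.04,"dz":0,"roll":0},
  {"dx":0.002,"dy":0.04,"dz":0,"roll":0},
  {"dx":0,"dy":0.04,"dz":0,"roll":0},
  {"dx":0,"dy":0.04,"dz":0,"roll":0},
  {"dx":0,"dy":0.04,"dz":0,"roll":0},
])

```text
clock: 22.45
position: [509.9, 52.4, 206.7]
tcp_rot: [0.069, 0.998, 0.0, -0.001]
wrist_force: [0.5, -0.2, -5.4]
grip_width: 45.4
```

Call:
arm_command([
  {"dx":0,"dy":0.04,"dz":0,"roll":0},
  {"dx":0,"dy":0.04,"dz":0,"roll":0},
  {"dx":0,"dy":0.03,"dz":0,"roll":0},
  {"dx":0,"dy":0.015,"dz":0,"roll":0},
  {"dx":0,"dy":0,"dz":0,"roll":0},
  {"dx":0,"dy":0,"dz":0,"roll":0},
])

```text
clock: 23.05
position: [527.6, 173.8, 207.1]
tcp_rot: [0.07, 0.998, -0.001, -0.001]
wrist_force: [-0.3, -0.6, -5.1]
grip_width: 45.0
```

```bash
python3 - <<'E'
from h import *
st()
im,c=snap("wrist","w9.png")
E
```

```text
t 23.05 xyz [527.6 173.8 207.1] s,t -498.3 245.6 yaw -7.98 tilt [-0.0018 -0.001 ] F [-0.3 -0.6 -5.1] w 45.0
```

View pics/w9.png

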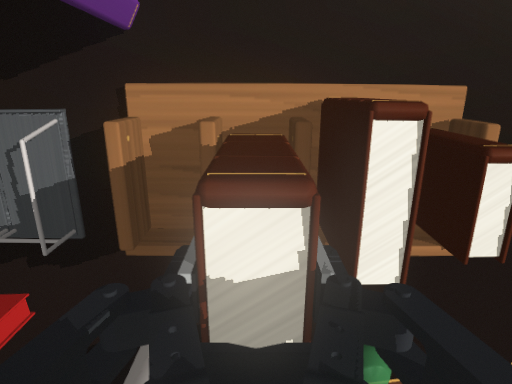

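Call:
arm_command([
  {"dx":0,"dy":0,"dz":0.015,"roll":0},
  {"dx":0,"dy":0,"dz":0.02,"roll":0},
  {"dx":0,"dy":0,"dz":0.02,"roll":0},
  {"dx":0,"dy":0,"dz":0.015,"roll":0},
  {"dx":0,"dy":0,"dz":0.01,"roll":0},
  {"dx":0,"dy":0,"dz":0.006,"roll":0},
  {"dx":0,"dy":0,"dz":0.004,"roll":0},
  {"dx":0,"dy":0,"dz":0,"roll":0},
])

```text
clock: 23.9
position: [528.1, 174.2, 117.9]
tcp_rot: [0.07, 0.998, 0.0, -0.0]
wrist_force: [-0.1, -0.0, -6.3]
grip_width: 45.2
```

Call:
arm_command([
  {"dx":0,"dy":0,"dz":0.001,"roll":0},
  {"dx":0,"dy":0,"dz":0.001,"roll":0},
  {"dx":0,"dy":0,"dz":0,"roll":0},
  {"dx":0,"dy":0,"dz":0,"roll":0},
])

```text
clock: 24.3
position: [528.1, 174.6, 116.2]
tcp_rot: [0.07, 0.998, 0.0, 0.0]
wrist_force: [-0.3, -0.0, -4.5]
grip_width: 45.2
```

Call:
arm_command([
  {"dx":0,"dy":0,"dz":0.001,"roll":0},
  {"dx":0,"dy":0,"dz":0.001,"roll":0},
  {"dx":0,"dy":0,"dz":0.001,"roll":0},
  {"dx":0,"dy":0,"dz":0,"roll":0},
  {"dx":0,"dy":0,"dz":0,"roll":0},
])

```text
clock: 24.8
position: [528.1, 174.5, 113.1]
tcp_rot: [0.07, 0.998, 0.0, 0.0]
wrist_force: [-1.0, 0.4, -2.8]
grip_width: 45.3
```

Call:
arm_command([
  {"dx":0,"dy":0,"dz":0.001,"roll":0},
  {"dx":0,"dy":0,"dz":0,"roll":0},
  {"dx":0,"dy":0,"dz":0,"roll":0},
])

```text
clock: 25.1
position: [528.0, 174.5, 113.0]
tcp_rot: [0.07, 0.998, 0.0, 0.0]
wrist_force: [-4.1, -0.4, 4.3]
grip_width: 45.2
```

Call:
arm_command([
  {"dx":0,"dy":0,"dz":0,"roll":0},
  {"dx":0,"dy":0,"dz":0,"roll":0},
  {"dx":0,"dy":0,"dz":0,"roll":0},
  {"dx":0,"dy":0,"dz":0,"roll":0},
  {"dx":0,"dy":0,"dz":0,"roll":0},
], jaw=0.2)

```text
clock: 25.6
position: [528.1, 174.5, 111.9]
tcp_rot: [0.07, 0.998, 0.0, 0.0]
wrist_force: [-0.5, -0.3, 0.3]
grip_width: 68.5
```

Call:
arm_command([
  {"dx":0,"dy":0,"dz":-0.015,"roll":0},
  {"dx":0,"dy":0,"dz":-0.025,"roll":0},
  {"dx":0,"dy":0,"dz":-0.03,"roll":0},
  {"dx":0,"dy":0,"dz":-0.03,"roll":0},
  {"dx":0,"dy":0,"dz":-0.015,"roll":0},
  {"dx":0,"dy":0,"dz":0,"roll":0},
])

```text
clock: 26.2
position: [529.3, 174.7, 229.3]
tcp_rot: [0.07, 0.998, 0.001, 0.003]
wrist_force: [-0.2, 0.2, 0.6]
grip_width: 68.4
```

```bash
python3 - <<'E'
from h import *
st();im,c=snap("wrist","w10.png");pages(im,c)
E
```

```text
t 26.2 xyz [529.3 174.7 229.3] s,t -499.8 246.7 yaw -8.02 tilt [0.0051 0.001 ] F [-0.2  0.2  0.6] w 68.4
[ 348  114   52  151 5469] 130 [[-500.1, 337.4], [121.3, 31.5], 0.0]
[ 348  114   52  151 5469] 134 [[-498.7, 335.9], [119.2, 30.9], 0.0]
[ 348  114   52  151 5469] 145 [[-495.1, 331.6], [113.4, 29.4], 0.0]
[ 348  114   52  151 5469] 152 [[-492.8, 328.8], [109.7, 28.5], 0.0]
[ 228  149   53  100 4827] 130 [[-505.0, 246.1], [80.7, 38.7], 0.2]
[ 228  149   53  100 4827] 134 [[-503.6, 246.2], [79.3, 38.1], 0.2]
[ 228  149   53  100 4827] 145 [[-499.7, 246.2], [75.4, 36.2], 0.2]
[ 228  149   53  100 4827] 152 [[-497.2, 246.2], [73.0, 35.0], 0.2]
[ 450  154   43   86 2186] 130 [[-503.4, 416.7], [22.4, 70.8], 89.1]
[ 450  154   43   86 2186] 134 [[-502.0, 413.8], [22.0, 69.6], 89.1]
[ 450  154   43   86 2186] 145 [[-498.2, 405.7], [20.9, 66.2], 89.1]
[ 450  154   43   86 2186] 152 [[-495.8, 400.5], [20.2, 64.1], 89.1]
```

Call:
arm_command([
  {"dx":-0.001,"dy":-0.03,"dz":0,"roll":0},
  {"dx":-0.001,"dy":-0.045,"dz":0,"roll":0},
  {"dx":-0.001,"dy":-0.045,"dz":0,"roll":0},
  {"dx":-0.001,"dy":-0.045,"dz":0,"roll":0},
  {"dx":-0.001,"dy":-0.045,"dz":0,"roll":0},
  {"dx":-0.001,"dy":-0.045,"dz":0,"roll":0},
  {"dx":-0.001,"dy":-0.045,"dz":0,"roll":0},
  {"dx":-0.001,"dy":-0.045,"dz":0,"roll":0},
], jaw=0.28)

```text
clock: 27.05
position: [486.6, -169.7, 225.2]
tcp_rot: [0.07, 0.998, 0.001, -0.001]
wrist_force: [0.7, -0.3, 0.3]
grip_width: 61.4
```

Call:
arm_command([
  {"dx":0,"dy":-0.045,"dz":0,"roll":0},
  {"dx":0,"dy":-0.045,"dz":0,"roll":0},
  {"dx":0,"dy":-0.045,"dz":0,"roll":0},
  {"dx":0,"dy":-0.023,"dz":0,"roll":0},
  {"dx":0,"dy":0,"dz":0,"roll":0},
  {"dx":0,"dy":0,"dz":0,"roll":0},
])

```text
clock: 27.65
position: [465.1, -324.3, 225.2]
tcp_rot: [0.071, 0.998, 0.001, -0.001]
wrist_force: [-0.1, 1.2, 0.5]
grip_width: 61.5
```

```bash
python3 - <<'E'
from h import *
st();im,c=snap("wrist","w11.png");pages(im,c)
E
```

```text
t 27.65 xyz [ 465.1 -324.3  225.2] s,t -505.7 -256.4 yaw -8.09 tilt [-0.0021  0.0025] F [-0.1  1.2  0.5] w 61.5
[ 362  103   76  138 1679] 130 [[-494.5, -162.3], [52.2, 114.7], 62.0]
[ 362  103   76  138 1679] 134 [[-493.4, -163.9], [51.3, 112.7], 62.0]
[ 362  103   76  138 1679] 145 [[-490.3, -168.4], [48.8, 107.1], 62.0]
[ 362  103   76  138 1679] 152 [[-488.3, -171.3], [47.2, 103.6], 62.0]
[214 107  18 133 685] 130 [[-490.0, -280.0], [100.5, 11.2], 0.3]
[214 107  18 133 685] 134 [[-489.0, -279.6], [98.8, 11.0], 0.3]
[214 107  18 133 685] 145 [[-486.1, -278.4], [93.9, 10.5], 0.3]
[214 107  18 133 685] 152 [[-484.2, -277.7], [90.8, 10.1], 0.3]
[ 274  107   92  134 3519] 130 [[-488.4, -211.1], [68.6, 102.2], 81.7]
[ 274  107   92  134 3519] 134 [[-487.4, -211.9], [67.4, 100.4], 81.7]
[ 274  107   92  134 3519] 145 [[-484.5, -214.1], [64.1, 95.5], 81.7]
[ 274  107   92  134 3519] 152 [[-482.8, -215.5], [62.0, 92.3], 81.7]
[ 437  108   67  133 1537] 130 [[-491.2, -102.5], [48.9, 111.7], 65.9]
[ 437  108   67  133 1537] 134 [[-490.1, -105.2], [48.0, 109.7], 65.9]
[ 437  108   67  133 15
[... 476 characters left out ...]
32  51 564] 134 [[-558.0, -325.5], [49.0, 13.0], 22.0]
[153 238  32  51 564] 145 [[-551.7, -322.1], [46.6, 12.4], 22.0]
[153 238  32  51 564] 152 [[-547.7, -319.9], [45.1, 12.0], 22.0]
[327 238  32  50 514] 130 [[-560.5, -184.3], [12.5, 49.8], 67.4]
[327 238  32  50 514] 134 [[-558.2, -185.6], [12.3, 48.9], 67.4]
[327 238  32  50 514] 145 [[-551.9, -189.0], [11.7, 46.5], 67.4]
[327 238  32  50 514] 152 [[-547.9, -191.2], [11.3, 45.0], 67.4]
[492 314  20  39 477] 130 [[-639.5, -32.0], [17.7, 45.0], 74.8]
[492 314  20  39 477] 134 [[-635.8, -35.9], [17.4, 44.2], 74.8]
[492 314  20  39 477] 145 [[-625.7, -46.8], [16.5, 42.0], 74.8]
[492 314  20  39 477] 152 [[-619.3, -53.7], [16.0, 40.6], 74.8]
```

Call:
arm_command([
  {"dx":0,"dy":-0.001,"dz":0.02,"roll":0},
  {"dx":0,"dy":0,"dz":0.025,"roll":0},
  {"dx":0,"dy":0,"dz":0.02,"roll":0},
  {"dx":0,"dy":0,"dz":0.02,"roll":0},
  {"dx":0,"dy":0,"dz":0.01,"roll":0},
  {"dx":0,"dy":0,"dz":0.006,"roll":0},
  {"dx":0,"dy":0,"dz":0,"roll":0},
  {"dx":0,"dy":0,"dz":0,"roll":0},
])

```text
clock: 28.5
position: [466.1, -325.7, 126.7]
tcp_rot: [0.07, 0.998, -0.0, 0.001]
wrist_force: [1.1, -0.2, -0.4]
grip_width: 61.5
```

Call:
arm_command([
  {"dx":0,"dy":0,"dz":0,"roll":0},
  {"dx":0,"dy":0,"dz":0,"roll":0},
  {"dx":0,"dy":0,"dz":0,"roll":0},
  {"dx":0,"dy":0,"dz":0,"roll":0},
  {"dx":0,"dy":0,"dz":0,"roll":0},
  {"dx":0,"dy":0,"dz":0,"roll":0},
], jaw=1, grip_force=60)

```text
clock: 29.1
position: [466.1, -326.1, 126.8]
tcp_rot: [0.07, 0.998, -0.001, 0.001]
wrist_force: [0.5, -0.4, 6.1]
grip_width: 31.6
```

Call:
arm_command([
  {"dx":0,"dy":0,"dz":-0.01,"roll":0},
  {"dx":0,"dy":0,"dz":-0.015,"roll":0},
  {"dx":0,"dy":0,"dz":-0.02,"roll":0},
  {"dx":0,"dy":0,"dz":-0.02,"roll":0},
  {"dx":0,"dy":0,"dz":-0.02,"roll":0},
  {"dx":0,"dy":0,"dz":-0.01,"roll":0},
  {"dx":0,"dy":0,"dz":-0.005,"roll":0},
  {"dx":0,"dy":0,"dz":0,"roll":0},
])

```text
clock: 29.9
position: [465.4, -325.6, 225.7]
tcp_rot: [0.07, 0.998, 0.0, -0.0]
wrist_force: [-0.6, -0.8, -4.6]
grip_width: 31.1
```

```bash
python3 - <<'E'
from h import *
st()
E
```

```text
t 29.9 xyz [ 465.4 -325.6  225.7] s,t -506.3 -257.6 yaw -8.03 tilt [-0.0004  0.0004] F [-0.6 -0.8 -4.6] w 31.1
```

Call:
arm_command([
  {"dx":0.001,"dy":0.02,"dz":0,"roll":0},
  {"dx":0.002,"dy":0.035,"dz":0,"roll":0},
  {"dx":0.002,"dy":0.04,"dz":0,"roll":0},
  {"dx":0.002,"dy":0.04,"dz":0,"roll":0},
  {"dx":0.002,"dy":0.04,"dz":0,"roll":0},
  {"dx":0,"dy":0.04,"dz":0,"roll":0},
  {"dx":0,"dy":0.04,"dz":0,"roll":0},
  {"dx":0,"dy":0.04,"dz":0,"roll":0},
])

```text
clock: 30.7
position: [496.9, -29.9, 224.9]
tcp_rot: [0.07, 0.998, 0.0, -0.001]
wrist_force: [1.3, -0.6, -4.8]
grip_width: 31.3
```

Call:
arm_command([
  {"dx":0,"dy":0.04,"dz":0,"roll":0},
  {"dx":0,"dy":0.04,"dz":0,"roll":0},
  {"dx":0,"dy":0.03,"dz":0,"roll":0},
  {"dx":0,"dy":0.015,"dz":0,"roll":0},
  {"dx":0,"dy":0,"dz":0,"roll":0},
  {"dx":0,"dy":0,"dz":0,"roll":0},
])

```text
clock: 31.3
position: [514.8, 91.0, 225.3]
tcp_rot: [0.07, 0.998, -0.0, -0.001]
wrist_force: [-0.3, 0.3, -4.5]
grip_width: 31.3
```

```bash
python3 - <<'E'
from h import *
st()
E
```

```text
t 31.3 xyz [514.8  91.  225.3] s,t -497.1 161.8 yaw -7.99 tilt [-0.0014 -0.0007] F [-0.3  0.3 -4.5] w 31.3
```

Call:
arm_command([
  {"dx":0,"dy":0,"dz":0.015,"roll":0},
  {"dx":0,"dy":0,"dz":0.02,"roll":0},
  {"dx":0,"dy":0,"dz":0.02,"roll":0},
  {"dx":0,"dy":0,"dz":0.015,"roll":0},
  {"dx":0,"dy":0,"dz":0.01,"roll":0},
  {"dx":0,"dy":0,"dz":0.006,"roll":0},
  {"dx":0,"dy":0,"dz":0.004,"roll":0},
  {"dx":0,"dy":0,"dz":0,"roll":0},
])

```text
clock: 32.1
position: [515.4, 91.2, 135.9]
tcp_rot: [0.07, 0.998, 0.0, -0.0]
wrist_force: [-1.0, -0.2, -4.8]
grip_width: 31.1
```

Call:
arm_command([
  {"dx":0,"dy":0,"dz":0.001,"roll":0},
  {"dx":0,"dy":0,"dz":0.001,"roll":0},
  {"dx":0,"dy":0,"dz":0.001,"roll":0},
  {"dx":0,"dy":0,"dz":0,"roll":0},
  {"dx":0,"dy":0,"dz":0,"roll":0},
])

```text
clock: 32.6
position: [515.4, 91.5, 133.0]
tcp_rot: [0.07, 0.998, 0.0, 0.0]
wrist_force: [0.6, 0.7, -4.4]
grip_width: 31.1
```

Call:
arm_command([
  {"dx":0,"dy":0,"dz":0.001,"roll":0},
  {"dx":0,"dy":0,"dz":0.001,"roll":0},
  {"dx":0,"dy":0,"dz":0,"roll":0},
  {"dx":0,"dy":0,"dz":0,"roll":0},
])

```text
clock: 33.0
position: [515.3, 91.5, 130.9]
tcp_rot: [0.07, 0.998, 0.0, -0.0]
wrist_force: [0.1, -0.7, -4.6]
grip_width: 31.0
```

Call:
arm_command([
  {"dx":0,"dy":0,"dz":0.001,"roll":0},
  {"dx":0,"dy":0,"dz":0,"roll":0},
  {"dx":0,"dy":0,"dz":0,"roll":0},
])

```text
clock: 33.3
position: [515.3, 91.5, 130.8]
tcp_rot: [0.07, 0.998, 0.0, 0.0]
wrist_force: [-4.0, 0.7, 5.5]
grip_width: 31.4
```

Contact again, so I'm releasing, going up high and checking.

Call:
arm_command([
  {"dx":0,"dy":0,"dz":0,"roll":0},
  {"dx":0,"dy":0,"dz":0,"roll":0},
  {"dx":0,"dy":0,"dz":0,"roll":0},
  {"dx":0,"dy":0,"dz":0,"roll":0},
  {"dx":0,"dy":0,"dz":0,"roll":0},
], jaw=0.28)

```text
clock: 33.8
position: [515.4, 91.5, 129.8]
tcp_rot: [0.07, 0.998, 0.0, 0.0]
wrist_force: [0.2, 0.7, 0.2]
grip_width: 61.5
```

Call:
arm_command([
  {"dx":0,"dy":0,"dz":-0.015,"roll":0},
  {"dx":0,"dy":0,"dz":-0.025,"roll":0},
  {"dx":0,"dy":0,"dz":-0.03,"roll":0},
  {"dx":0,"dy":0,"dz":-0.03,"roll":0},
  {"dx":0,"dy":0,"dz":-0.02,"roll":0},
  {"dx":-0.02,"dy":0.03,"dz":-0.02,"roll":0},
  {"dx":-0.02,"dy":0.03,"dz":-0.02,"roll":0},
  {"dx":0,"dy":0.03,"dz":-0.02,"roll":0},
])

```text
clock: 34.6
position: [569.2, 175.4, 310.3]
tcp_rot: [0.071, 0.997, -0.0, 0.0]
wrist_force: [-0.1, -0.5, -0.7]
grip_width: 61.6
```

Call:
arm_command([
  {"dx":0,"dy":0.03,"dz":-0.02,"roll":0},
  {"dx":0,"dy":0,"dz":0,"roll":0},
  {"dx":0,"dy":0,"dz":0,"roll":0},
])

```text
clock: 34.9
position: [571.6, 205.0, 329.6]
tcp_rot: [0.069, 0.998, -0.0, -0.0]
wrist_force: [0.3, -0.4, -0.5]
grip_width: 61.2
```

```bash
python3 - <<'E'
from h import *
st();im,c=snap("wrist","w12.png");pages(im,c)
s,_=snap("side","s12.png");cv2.imwrite("pics/s12c.png",cv2.resize(s[70:240,120:400],None,fx=2.5,fy=2.5))
E
```

```text
t 34.9 xyz [571.6 205.  329.6] s,t -537.5 282.6 yaw -7.95 tilt [-0.0001 -0.0003] F [ 0.3 -0.4 -0.5] w 61.2
[ 288   66   34  117 3376] 130 [[-496.3, 333.4], [118.1, 31.3], 0.0]
[ 288   66   34  117 3376] 134 [[-495.9, 332.8], [116.7, 30.9], 0.0]
[ 288   66   34  117 3376] 145 [[-494.7, 331.2], [112.8, 29.9], 0.0]
[ 288   66   34  117 3376] 152 [[-494.0, 330.1], [110.3, 29.2], 0.0]
[ 114   85   35   98 2274] 130 [[-504.7, 153.9], [25.9, 101.3], 89.4]
[ 114   85   35   98 2274] 134 [[-504.2, 155.5], [25.5, 100.1], 89.4]
[ 114   85   35   98 2274] 145 [[-502.8, 159.8], [24.7, 96.7], 89.4]
[ 114   85   35   98 2274] 152 [[-501.9, 162.5], [24.1, 94.6], 89.4]
[ 200   94   39   78 2750] 130 [[-503.5, 245.8], [79.4, 38.3], 0.5]
[ 200   94   39   78 2750] 134 [[-503.0, 246.2], [78.5, 37.9], 0.5]
[ 200   94   39   78 2750] 145 [[-501.6, 247.5], [75.8, 36.6], 0.5]
[ 200   94   39   78 2750] 152 [[-500.7, 248.2], [74.2, 35.8], 0.5]
[ 370   99   28   69 1422] 130 [[-503.3, 415.9], [23.3, 70.7], 89.6]
[ 370   99   28   69 1422] 134 [[-502.8, 414.3], [23.0, 69.8], 89.6]
[ 370   99   28   69 1422] 145 [[-501.4, 409.9], [22.2, 67.5], 89.6]
[ 370   99   28   69 1422] 152 [[-500.6, 407.1], [21.7, 66.0], 89.6]
```

View pics/w12.png

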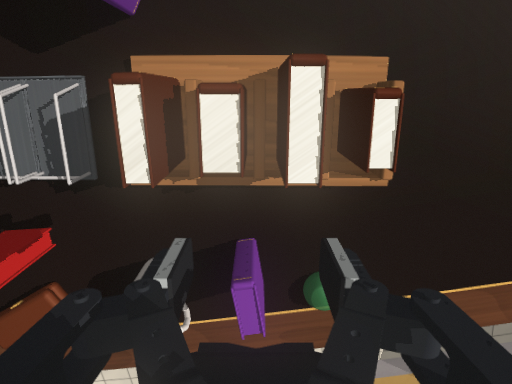

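View pics/s12c.png

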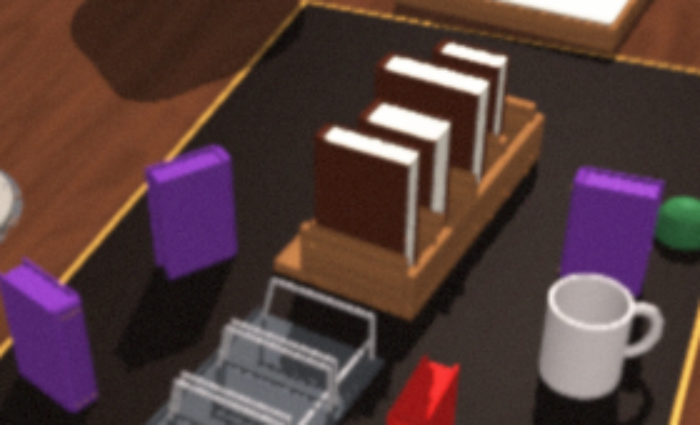

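```bash
python3 -c "
from station import workorder,ctrl
print(workorder.sign_off(),ctrl.get_obs()['clock'])"
```

```text
the job is handed in; nothing more can be done
the job is handed in; nothing more can be done
```

I moved all four brown books into the wooden rack in their original order, left to right: small, broad, thick, tall. The job took about 35 s of the 128 s, and I've handed it in.

- **Placement:** in the last wrist picture each book sits within about 3 mm of its stall's centre line. Front to back I estimate within about 5 mm, with broad set a few millimetres forward on purpose to clear the back board.
- **Square and upright:** they are square to the rack within about 1°, and the side picture shows all four standing upright.
- **Setting down:** each was lowered in millimetre steps until the wrist force showed contact, at the height expected for the rack's floor. At the end the gripper was clear of everything, with almost no force on the wrist.
- **Disagreements:** the top and wrist cameras differed by about 3 mm on where the rack is, which is small against the tolerance. My wrist-camera reading of the upright spacing came out at 79 mm instead of 84 mm, so I used only its centre. No other check failed.

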